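Lock an adjuster with its jam nut

ROBOT

A 7-joint arm with a two-finger parallel gripper is mounted at the origin on a cart in front of the work surface, level with it; the furniture and walls round the work are solid. World frame = base frame: x ahead of the robot, y to its left, z up, the work surface at z = 0. Lengths are in m, angles in degrees, forces in N, time in s.
With the tool pointing down it reaches from about 0.425 to 0.95 m from the base axis. Payload 16.7 kg.
Tool frame: the origin (TCP) lies on the mounting face of the last link; the fingertips stand 199 mm ahead of it and the grasp point (between the pads) lies 180 mm ahead of it (nose_length is the distance from the TCP to the fingertips, in m); z points along the fingers, y is the line along which they close (so a half turn about z gives the same grasp; the last joint's range is limited). The gripper opens to 94 mm and grips with 3 to 60 N. Pads are 16 mm wide; open, the fingers measure 119 mm over their backs; the gripper's body (75 mm by 177 mm) begins 78 mm behind the grasp point.
Start: joints at [-74.8, 24.414, 4.234, 92.017, -1.954, 63.644, -3.845], TCP at [0.272, 0.618, 0.405] pointing down, gripper open.
Joint ranges: [-163.25, 163.25], [-28.42, 122.38], [-70.27, 78.77], [12.13, 141.07], [-58.53, 238.53], [9.26, 117.41], [-156.51, 156.51]. Speed limits (degrees/s): [108.29, 108.29, 136.94, 136.94, 172.46, 172.46, 172.46].

INTERFACE

Orientations are given as [roll, pitch, yaw] about the fixed x, y, z axes, in that order (R = Rz(yaw) Ry(pitch) Rx(roll)).
In Python, from plant import * gives the robot as it stands.
- The arm moves only by the tool arm_command, never from a script. Its argument "plan" is a list of rows, each a list of 6 numbers: the shift along the tool's x, y, z in mm, then the turn, a rotation vector about the tool's x, y, z in degrees. A call has 1 to 20 rows; each row shifts and turns the commanded pose from where the row before left it, along the tool's axes as they then stand; what a row does not reach is not made up. A row lasts 1/8 s, in which the tool goes at most 62.5 mm and 10.7 degrees, less where a joint would pass 70% of its speed; a pose out of reach is approached as far as the arm can. A call is refused whole if a number of a shift passes 62.5 or a number of a turn 10.7, either way. A call with a gripper value outside its range is refused whole. "grip" is the opening in per cent of the stroke, from 0 (shut) to 100 (fully open), set as the call begins (left out, the last holds). The fingers move at their own pace and stop on an object; "force" is the grip in N (left out, the last holds). Time passes only in rows, so rows that do not move let the fingers close. It gives the time, the measured TCP pose, the force, the opening and the grip force at its end, in the units of the state.
- observe(): the state, without advancing time (a new reading comes with each control period).
- capture(name): name is "scene" or "top"; returns a dict with "pixels" (420x560x3 uint8, red, green, blue), "fov_y" (degrees; the focal length in pixels is half the picture's height over the tangent of half this angle, whatever the lens; pixels are square), "cx", "cy" (the principal point, pixels), "dist_coeffs" ([k1, k2, p1, p2, k3] as OpenCV has them; the pictures are not rectified), "extrinsics" (4x4, takes a point from camera to world coordinates). Camera axes: x right, y down, z forward; pixel columns grow to the right and rows downward; lengths in m; the calibration is good to about 2 mm. A picture is of the moment at which its call begins. There is no depth.
- sign_off(): hands the job in; it is judged then, once.
Trained networks look in the newest picture that a camera, given by its name, has taken for a name from the list of things; names that differ only in an ending like _2 or _b are one class to them, and where a whole thing is asked for, a point or a joint stands for the part that bears it (a point fixed in the world has none). Each returns a list of dicts, best first, with "p" (0 to 1); they miss things now and then, are a little off and sometimes report something else, mostly with a low value. They report only what shows in the picture. A call takes as long as a camera call. They do not tell look-alikes from the thing itself.
- search_frame(camera, name): "extent" ([left, top, right, bottom] in pixels, round what is visible of it).
- cut_out(camera, name): "pixels" (420x560 bool, what is visible of it) and "extent" ([left, top, right, bottom] in pixels, round what is visible of it).
- pinpoint(camera, name): "centre" ([column, row] in pixels: a listed point, or the origin of a listed thing).
The state is a dict: "t": time; "joints": joint angles; "joint_velocities": joint speeds; "joint_efforts": joint torques, N m; "eef_pos": TCP position; "ee_rot": TCP orientation; "wrist_force": force on the tool from outside, world axes, zero at the start; "wrist_torque": the same for the moment, N m; "gripper_width": finger opening in m; "gripper_force": force on a finger pad.
Only numpy, scipy, OpenCV 4.12 (cv2) and the standard library are available. Lean on these libraries where they do the work, as an engineer would, in place of code of your own. Each camera call takes 0.05 s, during which the arm holds its last target. There are 200 camera calls.

TASK

Hold the brass adjuster still by setting the blue-handled T-key down into the slot of its head and letting go, so that the key's bar can brace against the steel stop posts. Then swing the spanner on the locknut clockwise (seen from above) until the nut comes up hard, a little under a fifth of a turn. Leave the key seated in the slot; the adjuster may only turn a little, as far as the key's slack allows.

Things in the scene. Friction and masses are not known exactly. Their poses are not given: they have to be found in the camera images.
- blue_key_grip (a point): Loose T-key, ribbed blue upright handle, 0.16 kg: an upside-down T. Steel bar below: 130 mm long (point x), 14 wide, 14 high. Handle on its middle: 40 mm along x, 14 thick along y, 22 to 70 mm above the bar's underside. The point is the handle's centre, 46 mm above the underside. Alike either way round. (The orange-handled key's bar is 36 mm wide and does not fit: a bystander.)
- slot_floor (a point): Centre of the slot floor in the adjuster's brass head (64 mm across), on its upright turning axis, 66 mm above the bench. The slot runs along the point's x: 24 mm wide, 18 mm deep, open at the top and both ends, between two straight cheeks 54 mm long.
- fixture: Grey plate 130 x 130 x 14 mm fixed to the bench that carries the adjuster; origin under its centre, on the turning axis; the slot starts along its x. Two steel stop posts, 12 mm thick, tops 80 mm above the bench, at x, y = +52, -17 and -52, +17 mm: a bar in the slot swings about 5 degrees clockwise, then leans on them.
- spanner_push (a point): Point on the handle of the steel spanner that sits on the locknut under the brass head, 150 mm out from the turning axis, 46 mm above the bench, half-way up the handle. The handle is a flat bar 12 mm wide, 6 mm thick; it ends 203 mm from the axis. The point's x points outwards along the handle; clockwise is towards its -y.
- locknut (a joint): Turn of locknut and spanner relative to the adjuster, rad, growing clockwise seen from above; 0 to 0.12 at the start, hard stop (tight) at 0.9. It stays where left; friction 0.35 N m (2 to 3 N at the push point), more than the adjuster's own, so an adjuster that is not held just turns along and the nut does not tighten.
- adjuster (a joint): Turn of the adjuster in its plate, rad, growing clockwise seen from above; 0 at the start; friction only 0.06 N m. With the key seated it gives up to about 0.3 rad until the slack is used up.
Mind the look-alikes: they are no part of the job. Leave any brown look-alike of the part that bears blue_key_grip alone.

How it is judged (in metres and radians):
On the way:
1. the blue-handled key is seated in the slot and let go, before the nut is tightened (horizontal distance between blue_key_grip and slot_floor below 0.02 m and z of blue_key_grip in the frame of slot_floor below 0.052 m and angle between the x axis of blue_key_grip and the x axis of slot_floor, either way round below 0.35 rad and contact force between the fingers and blue_key below 0.1 N and value of joint locknut below 0.3 rad), for 0.2 s.
At the end, for the whole second after the job is handed in: The locknut has turned clockwise to above 0.7 rad on the adjuster, the adjuster is within 0.52 rad (30 degrees) of its start, and the blue-handled key is seated in the slot: within 20 mm of the axis, 6 mm of the floor and 0.35 rad (20 degrees) of the slot (value of joint locknut above 0.7 rad and value of joint adjuster between -0.52 and 0.52 rad and horizontal distance between blue_key_grip and slot_floor below 0.02 m and z of blue_key_grip in the frame of slot_floor below 0.052 m and angle between the x axis of blue_key_grip and the x axis of slot_floor, either way round below 0.35 rad); the robot touches nothing.
It fails at once if the adjuster turns more than 0.6 rad (34 degrees) either way (value of joint adjuster above 0.6 rad or value of joint adjuster below -0.6 rad).
It also fails if it takes over 54 s, if anything falls off the work surface, if the arm or the gripper's body presses on something with over 40 N, if the wrist force passes 120 N, or if a joint passes its speed limit or range.

## Working session

There is one attempt and no reset: what is moved stays moved. The work goes in short steps, Python scripts to look and compute and a tool call to move; the robot and the scene stay as the last step left them, time stands still between calls to the robot, and variables do not carry over. Pictures are saved under pics/ and viewed, at most 10 in all, crops included, and the job is handed in when it is done.

Besides the shell and the picture viewer there is one more tool, called after "Emit:" as name([rows], argument=value, ...), one row to a line, values as JSON. arm_command: Moves the arm, as the interface text tells. Its arguments: {"type":"object","properties":{"plan":{"type":"array"},"grip":{"type":"number"},"force":{"type":"number"}},"required":["plan"]}

```bash
mkdir -p pics; cat > h.py <<'E'
from plant import *
import numpy as np, cv2
def K(c):
    f=210/np.tan(np.radians(c["fov_y"])/2)
    return np.array([[f,0,c["cx"]],[0,f,c["cy"]],[0,0,1.]])
def toworld(c,uv,z):
    p=cv2.undistortPoints(np.array([[uv]],float),K(c),np.array(c["dist_coeffs"],float))[0,0]
    T=np.array(c["extrinsics"]); d=T[:3,:3]@np.array([p[0],p[1],1]); o=T[:3,3]
    return o+d*(z-o[2])/d[2]
def proj(c,P):
    T=np.linalg.inv(np.array(c["extrinsics"]))
    r=cv2.Rodrigues(T[:3,:3])[0]
    return cv2.projectPoints(np.array(P,float).reshape(-1,3),r,T[:3,3],K(c),np.array(c["dist_coeffs"],float))[0][:,0]
def save(c,n,crop=None,s=1):
    im=c["pixels"][:,:,::-1]
    if crop: im=im[crop[1]:crop[3],crop[0]:crop[2]]
    cv2.imwrite("pics/"+n,cv2.resize(im,None,fx=s,fy=s,interpolation=cv2.INTER_CUBIC))
E
python3 - <<'E'
from h import *
np.set_printoptions(precision=4,suppress=True)
zs={"blue_key_grip":.046,"slot_floor":.066,"fixture":0,"spanner_push":.046}
for n in("scene","top"):
    c=capture(n); save(c,n+"0.png"); print(n,np.array(c["extrinsics"])[:3,3])
    for k,z in zs.items():
        for d in pinpoint(n,k)[:4]: print(k,round(d["p"],2),np.round(d["centre"],1),toworld(c,d["centre"],z))
print(observe())
E
```

```text
scene [ 0.0187 -0.8109  0.4635]
blue_key_grip 0.98 [224.9 221.9] [ 0.3525 -0.0195  0.046 ]
blue_key_grip 0.85 [341.  271.7] [ 0.4534 -0.34    0.046 ]
blue_key_grip 0.81 [270.3 261.3] [ 0.3555 -0.2351  0.046 ]
slot_floor 0.61 [275.7 193.2] [0.5329 0.0345 0.066 ]
fixture 0.69 [274.6 215.9] [0.5256 0.0289 0.    ]
spanner_push 0.45 [232.4 191.2] [0.4575 0.1585 0.046 ]
top [ 0.4017 -0.0559  0.9412]
blue_key_grip 0.89 [403.5 205.4] [ 0.458  -0.3459  0.046 ]
blue_key_grip 0.82 [251.4 249.9] [ 0.3598 -0.0037  0.046 ]
blue_key_grip 0.61 [354.  250.9] [ 0.3565 -0.2323  0.046 ]
slot_floor 0.72 [239.8 179.7] [0.5139 0.0205 0.066 ]
fixture 0.91 [242.6 182.1] [0.5167 0.0197 0.    ]
spanner_push 0.72 [176.  205.4] [0.4592 0.1646 0.046 ]
{'t': 0.5, 'joints': array([-74.7989,  24.4147,   4.2333,  92.0205,  -1.955 ,  63.6425,
        -3.8459]), 'joint_velocities': array([-0.079 , -0.0286,  0.0295, -0.0494, -0.0018,  0.0414, -0.084 ]), 'joint_efforts': array([ -0.0036, -93.4839,   3.6583, -45.4257,  -0.0493,   0.0139,
        -0.    ]), 'eef_pos': array([0.272 , 0.6177, 0.4046]), 'ee_rot': array([-179.9942,   -0.0028,  156.2286]), 'wrist_force': array([0.2293, 0.1527, 0.6038]), 'wrist_torque': array([ 0.066 ,  0.0123, -0.0011]), 'gripper_force': 0.0, 'gripper_width': 0.09400582756665182}
```

View pics/scene0.png

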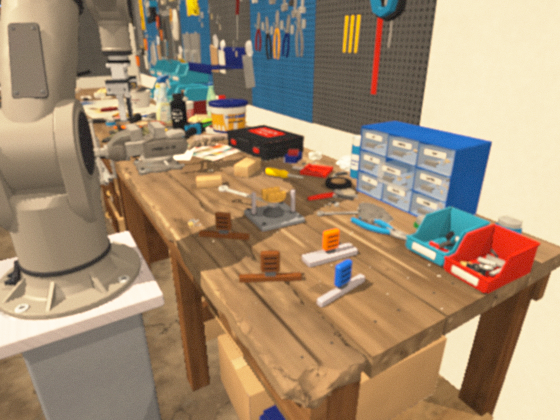

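View pics/top0.png

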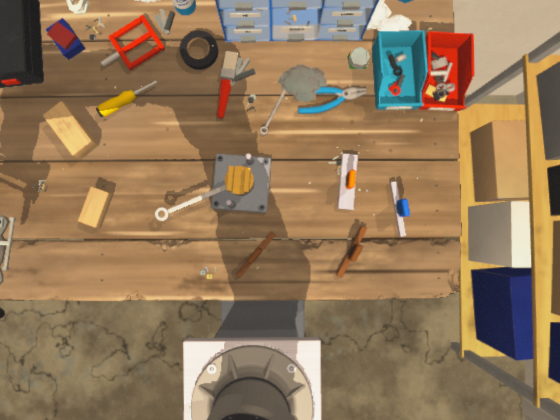

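The scene image shows the blue key at (341,272), with the orange key at (330,245) and two brown look-alikes at (223,225) and (270,265). The top image shows blue at (402,207), orange at (349,180) and brown at (255,255) and (353,250). The fixture is at (241,182) and the spanner's ring end at (162,214). I choose the blue one and will check it in a close crop.

```bash
python3 - <<'E'
from h import *
np.set_printoptions(precision=4,suppress=True)
c=capture("top")
a=cv2.resize(c["pixels"][140:240,150:280,::-1],None,fx=5,fy=5,interpolation=cv2.INTER_CUBIC)
b=cv2.resize(c["pixels"][165:245,375:425,::-1],None,fx=3,fy=3,interpolation=cv2.INTER_CUBIC)
im=np.zeros((500,800,3),np.uint8); im[:,:650]=a; im[:240,650:]=b
cv2.imwrite("pics/crop1.png",im)
hsv=cv2.cvtColor(c["pixels"],cv2.COLOR_RGB2HSV)
for n in("top","scene"):
    cc=c if n=="top" else capture(n)
    for k,z in(("blue_key_grip",.007),("fixture",.014),("spanner_push",.046)):
        for d in cut_out(n,k)[:3]:
            m=d["pixels"].astype(np.uint8)
            P=np.argwhere(m)[:,::-1].astype(np.float32)
            r=cv2.minAreaRect(P); bx=cv2.boxPoints(r)
            print(n,k,round(d["p"],2),d["extent"],r)
            print(np.array([toworld(cc,q,z)[:2] for q in bx]).ravel())
E
```

```text
top blue_key_grip 0.87 [231.4, 229.8, 278.9, 276.8] ((255.4981689453125, 254.07913208007812), (7.736063003540039, 57.6126594543457), 39.98688507080078)
[ 0.3033  0.0387  0.405  -0.0471  0.3934 -0.0608  0.2918  0.025 ]
top blue_key_grip 0.81 [334.8, 230.6, 365.9, 278.5] ((353.10003662109375, 252.80001831054688), (10.733125686645508, 54.11284255981445), 26.56505012512207)
[ 0.2999 -0.1979  0.4119 -0.2557  0.4006 -0.2782  0.2887 -0.2202]
top blue_key_grip 0.74 [389.8, 183.6, 411.5, 237.5] ((400.7846984863281, 208.6544647216797), (56.04713439941406, 15.483071327209473), 80.90972137451172)
[ 0.5152 -0.3244  0.521  -0.361   0.3905 -0.3795  0.385  -0.3431]
top fixture 0.72 [154.5, 151.1, 273.5, 220.9] ((212.33035278320312, 184.5768585205078), (62.068115234375, 118.62970733642578), 85.9958267211914)
[ 0.5726  0.2321  0.5914 -0.0435  0.4468 -0.0533  0.4284  0.22  ]
top spanner_push 0.66 [154.6, 185.4, 222.9, 220.6] ((191.0259552001953, 203.4178009033203), (11.11469841003418, 75.12627410888672), 69.64676666259766)
[0.4462 0.2139 0.5043 0.0569 0.4809 0.0482 0.423  0.205 ]
scene blue_key_grip 0.
[... 313 characters left out ...]
68, 53.57655715942383), 56.97612762451172)
[ 0.4011 -0.2972  0.5532 -0.2597  0.5174 -0.3476  0.3824 -0.3723]
scene blue_key_grip 0.65 [240.0, 249.7, 305.2, 282.4] ((269.4212341308594, 266.504150390625), (31.745534896850586, 62.28221893310547), 86.98721313476562)
[ 0.3419 -0.1077  0.4735 -0.1712  0.4033 -0.2787  0.2896 -0.222 ]
scene fixture 0.86 [219.5, 184.5, 307.3, 231.0] ((262.0, 209.0), (44.0, 84.0), 90.0)
[ 0.4727  0.2886  0.7077  0.1428  0.5272 -0.1124  0.3456 -0.0003]
scene spanner_push 0.52 [223.0, 186.7, 275.5, 204.4] ((248.04127502441406, 195.8623809814453), (56.32018280029297, 4.310218334197998), 16.699243545532227)
[ 0.4318  0.1876  0.4493  0.2178  0.5249  0.0219  0.5072 -0.0006]
```

View pics/crop1.png

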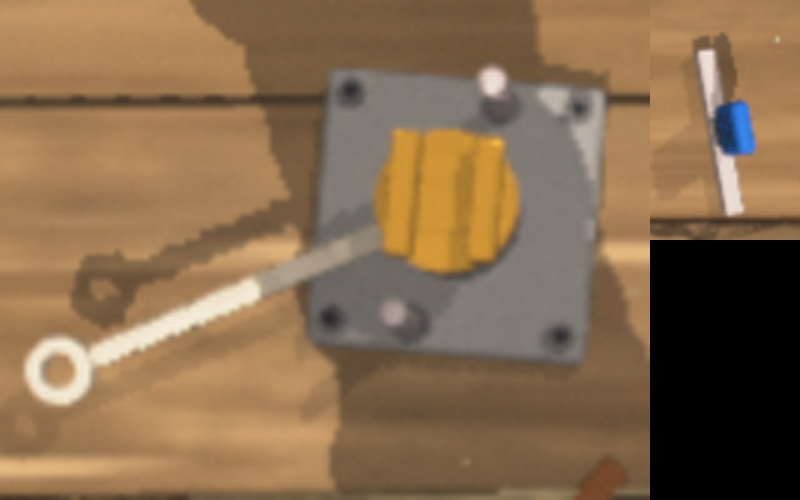

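The close crop shows the blue key, its bar running from (706,50) to (735,213). The brass head's slot runs up-down in the picture. The posts are top right and bottom left, and the spanner points to the lower left.

```bash
python3 - <<'E'
from h import *
np.set_printoptions(precision=4,suppress=True)
c=capture("top")
A=lambda p,z:toworld(c,(np.array(p)+.5)/5-.5+[150,140],z)[:2]
B=lambda p,z:toworld(c,(np.array([p[0]-650,p[1]])+.5)/3-.5+[375,165],z)[:2]
cs=[A(p,.014) for p in((330,70),(606,92),(582,362),(308,338))]
print("plate",np.mean(cs,0)); 
for i in range(4):
    d=cs[i]-cs[i-1]; print(np.linalg.norm(d),np.degrees(np.arctan2(d[1],d[0])))
p1,p2=A((492,82),.08),A((395,313),.08); print("posts",p1,p2,(p1+p2)/2,np.linalg.norm(p1-p2),np.degrees(np.arctan2(*(p1-p2)[::-1]))+np.degrees(np.arctan2(17,52)))
s=[A(p,.084) for p in((420,132),(475,137),(416,262),(470,267))]
print("slot",s)
print("head", A((447,200),.084))
b1,b2=B((706,50),.014),B((735,213),.014); d=b1-b2
print("key",(b1+b2)/2,np.linalg.norm(d),np.degrees(np.arctan2(d[1],d[0])),"handle top",B((739,128),.07))
r=A((58,371),.046); print("ring",r); h=A((255,290),.049); h2=A((95,357),.049); d=h2-h; print("handle",h,h2,np.degrees(np.arctan2(d[1],d[0])))
E
```

```text
plate [0.5139 0.0225]
0.12533170292145857 -4.3129565268144106
0.1289125821806238 -94.70301993658074
0.12636613336541822 174.84768210194542
0.12707262790145113 84.83100283898898
posts [0.5637 0.0017] [0.4636 0.0433] [0.5136 0.0225] 0.1083106474735579 -4.432366549299655
slot [array([0.5413, 0.0324]), array([0.5391, 0.0087]), array([0.4852, 0.0339]), array([0.483 , 0.0108])]
head [0.5119 0.0207]
key [ 0.4529 -0.3436] 0.12863891062753688 9.150434198005561 handle top [ 0.4522 -0.3399]
ring [0.4406 0.1975]
handle [0.4763 0.1092] [0.4466 0.1802] 112.67420589634496
```

```bash
cat > rows.py <<'E'
from h import *
def rows(wps,start=None):
    "wps: list of (x,y,z,yaw,nrows); prints rounded rows, tracking the rounded pose"
    s=observe(); p=np.array(s["eef_pos"]) if start is None else np.array(start[:3]); yw=s["ee_rot"][2] if start is None else start[3]
    out=[]
    for x,y,z,t,n in wps:
        for i in range(n,0,-1):
            d=(np.array([x,y,z])-p)/i; a=np.radians(yw); c,sn=np.cos(a),np.sin(a)
            R=np.array([[c,sn,0],[sn,-c,0],[0,0,-1]])
            v=np.round(R.T@d*1000).astype(int); w=round(-(((t-yw+180)%360-180) if abs(t-yw)>180 else t-yw)/i,1)
            p=p+R@v/1000; yw-=w; out.append([*map(int,v),0,0,float(w)])
    print(str(out).replace(" ","")); print(p,yw)
    return p,yw
E
python3 - <<'E'
from rows import *
rows([(.5,.2,.405,72,8),(.4525,-.342,.405,9.2,12)])
E
```

```text
[[-47,-36,0,0,0,10.5],[-53,-27,0,0,0,10.5],[-57,-17,0,0,0,10.5],[-59,-6,0,0,0,10.5],[-59,4,0,0,0,10.6],[-58,15,0,0,0,10.5],[-54,26,0,0,0,10.6],[-48,35,0,0,0,10.5],[-44,10,0,0,0,5.2],[-43,14,0,0,0,5.2],[-42,18,0,0,0,5.2],[-40,22,0,0,0,5.2],[-38,25,0,0,0,5.3],[-35,29,0,0,0,5.2],[-32,32,0,0,0,5.3],[-29,34,0,0,0,5.2],[-26,37,0,0,0,5.3],[-23,39,0,0,0,5.2],[-19,41,0,0,0,5.3],[-15,43,0,0,0,5.2]]
[ 0.45255898 -0.34180072  0.4046587 ] 9.23146060028009
```

Emit:
arm_command([
  [-47,-36,0,0,0,10.5],
  [-53,-27,0,0,0,10.5],
  [-57,-17,0,0,0,10.5],
  [-59,-6,0,0,0,10.5],
  [-59,4,0,0,0,10.6],
  [-58,15,0,0,0,10.5],
  [-54,26,0,0,0,10.6],
  [-48,35,0,0,0,10.5],
  [-44,10,0,0,0,5.2],
  [-43,14,0,0,0,5.2],
  [-42,18,0,0,0,5.2],
  [-40,22,0,0,0,5.2],
  [-38,25,0,0,0,5.3],
  [-35,29,0,0,0,5.2],
  [-32,32,0,0,0,5.3],
  [-29,34,0,0,0,5.2],
  [-26,37,0,0,0,5.3],
  [-23,39,0,0,0,5.2],
  [-19,41,0,0,0,5.3],
  [-15,43,0,0,0,5.2],
], grip=100)

```text
t: 3.45
eef_pos: [0.4525, -0.3431, 0.4048]
ee_rot: [-180.0, -0.0, 9.1]
wrist_force: [0.1, 0.9, 0.4]
gripper_width: 0.094
gripper_force: 0.0
```

Emit:
arm_command([
  [0,0,35,0,0,0],
  [0,1,50,0,0,0],
  [0,0,45,0,0,0],
  [0,0,25,0,0,0],
  [0,0,18,0,0,0],
  [0,0,0,0,0,0],
])

```text
t: 4.2
eef_pos: [0.4526, -0.3428, 0.2311]
ee_rot: [-180.0, 0.1, 9.2]
wrist_force: [0.0, 0.4, -0.0]
gripper_width: 0.0941
gripper_force: 0.0
```

```bash
python3 - <<'E'
from h import *
a=capture("scene"); b=capture("top")
f=lambda c,x,y:cv2.resize(c["pixels"][y:y+120,x:x+100,::-1],None,fx=4,fy=4,interpolation=cv2.INTER_CUBIC)
cv2.imwrite("pics/g1.png",np.hstack([f(a,290,210),f(b,350,150)]))
E
```

```text
(no output)
```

View pics/g1.png

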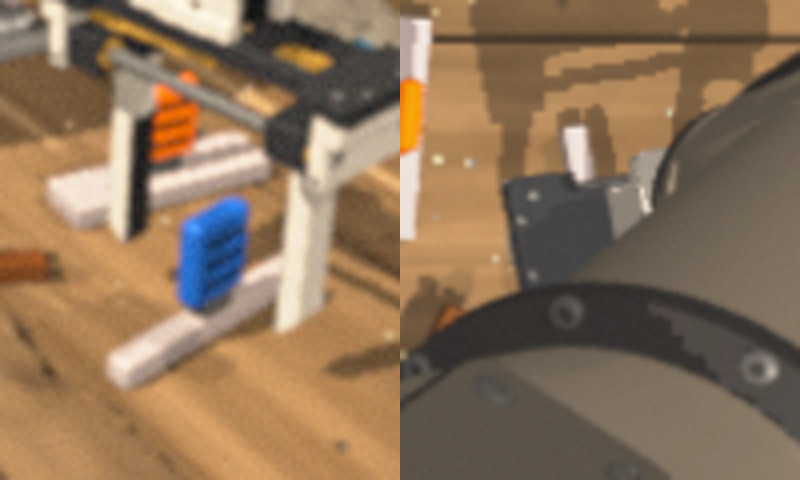

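The fingers straddle the blue handle (scene crop, about (215,255)) and are clear of the orange key. Closing now.

Emit:
arm_command([
  [0,0,0,0,0,0],
  [0,0,0,0,0,0],
  [0,0,0,0,0,0],
  [0,0,0,0,0,0],
  [0,0,0,0,0,0],
  [0,0,0,0,0,0],
  [0,0,0,0,0,0],
  [0,0,0,0,0,0],
], grip=0, force=30)

```text
t: 5.3
eef_pos: [0.4527, -0.3428, 0.2317]
ee_rot: [180.0, 0.0, 9.2]
wrist_force: [0.4, 0.4, 0.2]
gripper_width: 0.0177
gripper_force: 0.0
```

```bash
python3 - <<'E'
from rows import *
c=capture("scene"); 
for d in pinpoint("scene","blue_key_grip")[:3]: print(d["p"],d["centre"],toworld(c,d["centre"],.046))
s=observe();print(s["gripper_width"],s["eef_pos"])
p=s["eef_pos"];y=s["ee_rot"][2]
q=rows([(p[0],p[1],.38,y,4),(.5135,.0225,.38,-4.6,10)])
E
```

```text
0.86 [342.2, 270.8] [ 0.45746651 -0.33879428  0.046     ]
0.67 [224.9, 225.3] [ 0.34465609 -0.03665282  0.046     ]
0.56 [272.6, 260.5] [ 0.36108455 -0.23490722  0.046     ]
0.013700030832758073 [ 0.45271006 -0.34279788  0.23164692]
[[0,0,-37,0,0,-0.0],[0,0,-37,0,0,-0.0],[0,0,-37,0,0,-0.0],[0,0,-37,0,0,-0.0],[12,-35,0,0,0,1.4],[11,-35,0,0,0,1.4],[10,-36,0,0,0,1.4],[9,-36,0,0,0,1.4],[8,-36,0,0,0,1.4],[8,-36,0,0,0,1.4],[7,-37,0,0,0,1.4],[6,-36,0,0,0,1.3],[5,-37,0,0,0,1.4],[3,-37,0,0,0,1.3]]
[0.51320627 0.02273124 0.37964692] -4.568826763804205
```

Emit:
arm_command([
  [0,0,0,0,0,0],
  [0,0,0,0,0,0],
  [0,0,-20,0,0,0],
  [0,0,-43,0,0,0],
  [0,0,-43,0,0,0],
  [0,0,-42,0,0,0],
  [12,-35,0,0,0,1.4],
  [11,-35,0,0,0,1.4],
  [10,-36,0,0,0,1.4],
  [9,-36,0,0,0,1.4],
  [8,-36,0,0,0,1.4],
  [8,-36,0,0,0,1.4],
  [7,-37,0,0,0,1.4],
  [6,-36,0,0,0,1.3],
  [5,-37,0,0,0,1.4],
  [3,-37,0,0,0,1.3],
  [0,0,0,0,0,0],
  [0,0,0,0,0,0],
])

```text
t: 7.65
eef_pos: [0.5131, 0.0221, 0.3803]
ee_rot: [-180.0, -0.0, -4.6]
wrist_force: [-0.6, -0.2, -1.5]
gripper_width: 0.0139
gripper_force: 30.0
```

```bash
python3 - <<'E'
from h import *
s=observe();print(s["gripper_width"],s["gripper_force"],s["eef_pos"],s["ee_rot"])
c=capture("scene"); x,y=proj(c,s["eef_pos"]-[0,0,.184])[0]; print("expected grip px",x,y)
x=int(x);y=int(y)
for d in pinpoint("scene","blue_key_grip")[:3]: print(d["p"],d["centre"],toworld(c,d["centre"],s["eef_pos"][2]-.184))
save(c,"held.png",(x-70,y-50,x+90,y+70),5)
E
```

```text
0.013855689625008674 29.995287358760834 [0.5130584  0.02205027 0.38029785] [-1.79987971e+02 -1.34784419e-02 -4.57660463e+00]
expected grip px 271.56678341941586 149.83020775961825
0.97 [269.9, 260.1] [ 0.23530685 -0.43958599  0.19629785]
0.92 [222.1, 223.9] [ 0.22559317 -0.30862237  0.19629785]
0.88 [273.1, 147.3] [0.52941871 0.04150546 0.19629785]
```

View pics/held.png

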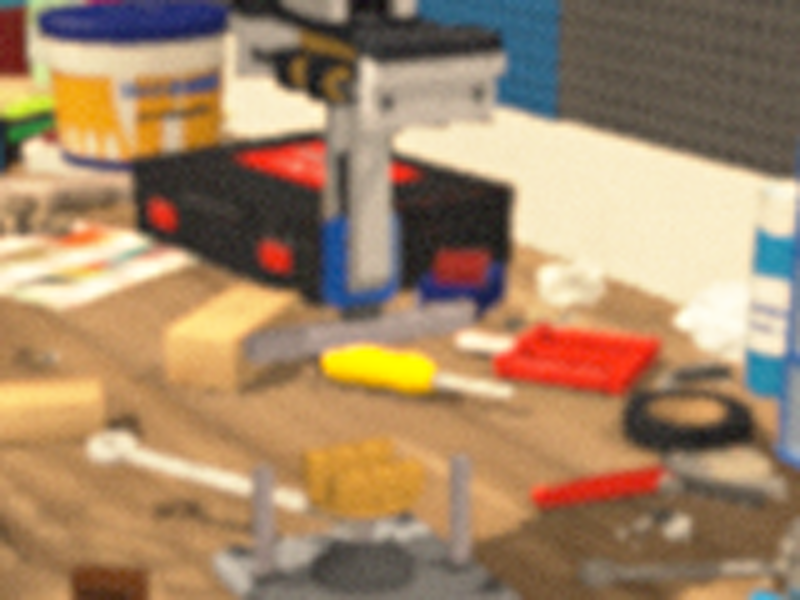

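Emit:
arm_command([
  [-1,0,20,0,0,0],
  [-1,0,20,0,0,0],
  [0,0,14,0,0,0],
  [0,0,5,0,0,0],
  [0,0,4,0,0,0],
  [0,0,4,0,0,0],
  [0,0,3,0,0,0],
  [0,0,0,0,0,0],
  [0,0,0,0,0,0],
])

```text
t: 8.88
eef_pos: [0.5113, 0.0229, 0.3098]
ee_rot: [-180.0, -0.0, -4.6]
wrist_force: [0.1, 0.4, -2.1]
gripper_width: 0.0138
gripper_force: 30.0
```

```bash
python3 - <<'E'
from h import *
s=observe();print(s["gripper_width"],s["eef_pos"],s["wrist_force"],s["wrist_torque"])
c=capture("scene"); save(c,"in1.png",(220,150,320,225),8)
E
```

```text
0.013840242040049265 [0.51128736 0.02289191 0.30980361] [ 0.08636275  0.39584039 -2.09931114] [0.01721431 0.1566559  0.01116684]
```

View pics/in1.png

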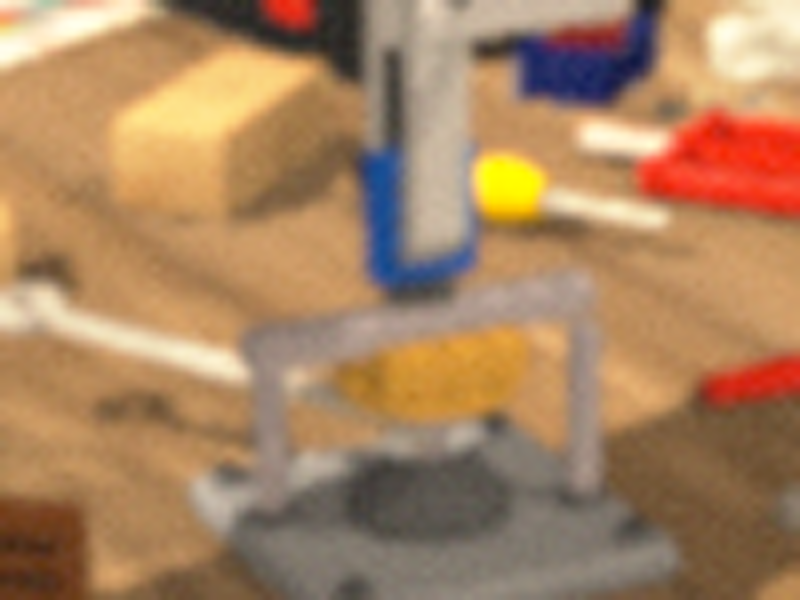

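Emit:
arm_command([
  [0,0,4,0,0,0],
  [0,0,4,0,0,0],
  [0,0,2,0,0,0],
  [0,0,0,0,0,0],
  [0,0,0,0,0,0],
])

```text
t: 9.55
eef_pos: [0.5113, 0.0228, 0.2997]
ee_rot: [180.0, 0.0, -4.6]
wrist_force: [0.8, 0.5, -1.3]
gripper_width: 0.0139
gripper_force: 30.0
```

Emit:
arm_command([
  [0,0,1,0,0,0],
  [0,0,0,0,0,0],
  [0,0,0,0,0,0],
  [0,0,0,0,0,0],
  [0,0,0,0,0,0],
  [0,0,0,0,0,0],
  [0,0,0,0,0,0],
  [0,0,-15,0,0,0],
  [0,0,-30,0,0,0],
  [0,0,-50,0,0,0],
  [0,0,-20,0,0,0],
  [0,0,0,0,0,0],
], grip=60)

```text
t: 11.05
eef_pos: [0.5115, 0.0227, 0.4154]
ee_rot: [-179.9, -0.1, -4.6]
wrist_force: [0.5, 0.5, 0.0]
gripper_width: 0.0565
gripper_force: 0.0
```

```bash
python3 - <<'E'
from rows import *
c=capture("scene")
for d in pinpoint("scene","blue_key_grip")[:4]: print(d["p"],d["centre"],toworld(c,d["centre"],.112))
print(proj(c,[.5135,.0225,.112]))
for d in pinpoint("scene","spanner_push")[:2]: print(d["p"],d["centre"],toworld(c,d["centre"],.046))
a=cv2.resize(c["pixels"][140:220,215:325,::-1],None,fx=7,fy=7,interpolation=cv2.INTER_CUBIC); cv2.imwrite("pics/seat.png",a)
E
```

```text
0.77 [226.2, 222.8] [ 0.30022797 -0.14989582  0.112     ]
0.72 [269.9, 178.1] [0.51754854 0.03965438 0.112     ]
[[271.84348196 180.1858016 ]]
0.64 [233.3, 194.3] [0.44917596 0.13482275 0.046     ]
```

View pics/seat.png

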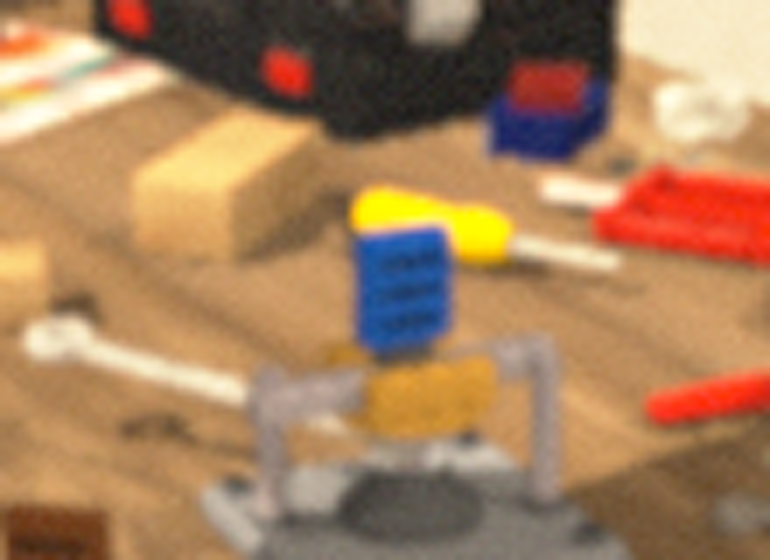

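The bar is seated in the slot, hidden behind the near cheek, with the blue handle upright at (405,285). Next is the spanner.

```bash
python3 - <<'E'
from rows import *
print(observe()["joints"])
q=rows([(.419,.1456,.40,112.6,12)])
q=rows([(.419,.1456,.224,112.6,5)],(*q[0],q[1]))
E
```

```text
[-61.72794757  13.85116366  61.28544602 114.51507402 -14.0914341
  59.54599142 -88.45284449]
[[-8,-10,1,0,0,-9.8],[-7,-11,1,0,0,-9.8],[-5,-12,1,0,0,-9.8],[-3,-12,1,0,0,-9.8],[0,-13,1,0,0,-9.7],[2,-13,1,0,0,-9.8],[4,-12,1,0,0,-9.7],[6,-11,1,0,0,-9.8],[7,-10,1,0,0,-9.7],[9,-9,1,0,0,-9.8],[11,-7,2,0,0,-9.7],[11,-6,1,0,0,-9.8]]
[0.41901832 0.14526645 0.40020301] 112.64712342376582
[[0,0,35,0,0,0.0],[0,0,35,0,0,0.0],[0,0,35,0,0,0.0],[0,0,36,0,0,0.0],[0,0,35,0,0,0.0]]
[0.41901832 0.14526645 0.22420301] 112.64712342376582
```

Emit:
arm_command([
  [-8,-10,1,0,0,-9.8],
  [-7,-11,1,0,0,-9.8],
  [-5,-12,1,0,0,-9.8],
  [-3,-12,1,0,0,-9.8],
  [0,-13,1,0,0,-9.7],
  [2,-13,1,0,0,-9.8],
  [4,-12,1,0,0,-9.7],
  [6,-11,1,0,0,-9.8],
  [7,-10,1,0,0,-9.7],
  [9,-9,1,0,0,-9.8],
  [11,-7,2,0,0,-9.7],
  [11,-6,1,0,0,-9.8],
  [0,0,0,0,0,0],
  [0,0,0,0,0,0],
], grip=0, force=20)

```text
t: 12.95
eef_pos: [0.4195, 0.1447, 0.4004]
ee_rot: [-180.0, 0.0, 112.4]
wrist_force: [0.3, -0.4, 0.2]
gripper_width: 0.0005
gripper_force: 0.0
```

```bash
python3 - <<'E'
from rows import *
print(observe()["joints"],observe()["gripper_width"])
c=capture("top")
for d in pinpoint("top","spanner_push")[:2]: print(d["p"],d["centre"],toworld(c,d["centre"],.046))
c=capture("scene")
for d in pinpoint("scene","spanner_push")[:2]: print(d["p"],d["centre"],toworld(c,d["centre"],.046))
rows([(.419,.1456,.224,112.6,5)])
E
```

```text
[-67.16631919   1.475241    41.34974771 122.38789871  -1.13855405
  56.54866235  -2.82285857] 0.0005376566255893887
0.79 [178.2, 204.2] [0.46190231 0.15967101 0.046     ]
0.55 [232.4, 194.2] [0.4472784  0.13691248 0.046     ]
[[0,0,35,0,0,-0.0],[0,0,35,0,0,-0.0],[0,0,36,0,0,-0.0],[0,0,35,0,0,-0.0],[1,0,36,0,0,-0.1]]
[0.41915119 0.1457582  0.22362234] 112.60340798264355
```

Emit:
arm_command([
  [0,0,35,0,0,0],
  [0,0,35,0,0,0],
  [0,0,36,0,0,0],
  [0,0,35,0,0,0],
  [0,0,36,0,0,0],
  [0,0,0,0,0,0],
  [0,10,0,0,0,0],
  [0,7,0,0,0,0],
  [0,4,0,0,0,0],
  [0,0,0,0,0,0],
])

```text
t: 14.4
eef_pos: [0.439, 0.1535, 0.2241]
ee_rot: [180.0, -0.0, 112.6]
wrist_force: [0.8, -1.1, -0.5]
gripper_width: 0.0002
gripper_force: 0.0
```

Emit:
arm_command([
  [0.5,5.2,0,0,0,2],
  [0.5,5.2,0,0,0,2],
  [0.5,5.2,0,0,0,2],
  [0.5,5.2,0,0,0,2],
  [0.5,5.2,0,0,0,2],
  [0.5,5.2,0,0,0,2],
  [0.5,5.2,0,0,0,2],
  [0.5,5.2,0,0,0,2],
  [0.5,5.2,0,0,0,2],
  [0.5,5.2,0,0,0,2],
])

```text
t: 15.65
eef_pos: [0.488, 0.1705, 0.2236]
ee_rot: [-180.0, -0.0, 92.5]
wrist_force: [-2.5, 1.2, 0.7]
gripper_width: 0.0009
gripper_force: 1.2
```

```bash
python3 - <<'E'
from rows import *
s=observe(); print(s["eef_pos"],s["ee_rot"],s["wrist_force"],s["joints"])
c=capture("scene"); save(c,"push1.png",(200,130,330,225),6)
E
```

```text
[0.48801687 0.17045364 0.22363797] [-1.79975068e+02 -6.94305342e-03  9.25108953e+01] [-2.49418628  1.20471793  0.67087836] [-56.67562694  29.13798204  38.04558536 122.06551838 -29.22225612
  37.96485306   3.99413408]
```

View pics/push1.png

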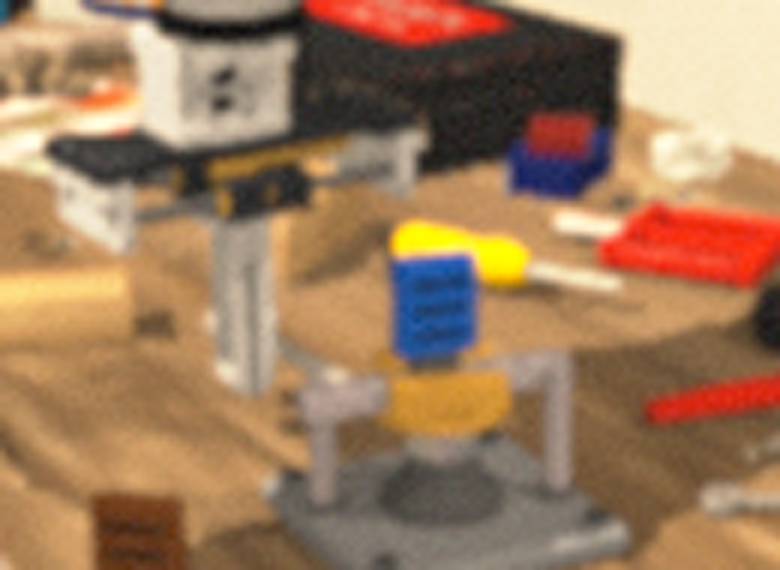

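The key is upright and braced, and the finger is pushing the spanner with about 2.5 N, which matches the nut's friction. I'll carry on.

Emit:
arm_command([
  [0.5,5.2,0,0,0,2],
  [0.5,5.2,0,0,0,2],
  [0.5,5.2,0,0,0,2],
  [0.5,5.2,0,0,0,2],
  [0.5,5.2,0,0,0,2],
  [0.5,5.2,0,0,0,2],
  [0.5,5.2,0,0,0,2],
  [0.5,5.2,0,0,0,2],
  [0.5,5.2,0,0,0,2],
  [0.5,5.2,0,0,0,2],
])

```text
t: 16.95
eef_pos: [0.5402, 0.1694, 0.2237]
ee_rot: [180.0, 0.0, 72.5]
wrist_force: [-2.5, 3.6, -0.7]
gripper_width: 0.0003
gripper_force: 1.2
```

Emit:
arm_command([
  [0.3,2.6,0,0,0,1],
  [0.3,2.6,0,0,0,1],
  [0.3,2.6,0,0,0,1],
  [0.3,2.6,0,0,0,1],
])

```text
t: 17.45
eef_pos: [0.5502, 0.1672, 0.2237]
ee_rot: [-180.0, -0.0, 68.6]
wrist_force: [-1.3, 2.7, 0.5]
gripper_width: 0.0007
gripper_force: 1.2
```

Emit:
arm_command([
  [0.3,2.6,0,0,0,1],
  [0.3,2.6,0,0,0,1],
  [0.3,2.6,0,0,0,1],
  [0.3,2.6,0,0,0,1],
])

```text
t: 17.95
eef_pos: [0.5603, 0.1642, 0.2237]
ee_rot: [180.0, 0.0, 64.6]
wrist_force: [-1.6, 2.4, -0.2]
gripper_width: 0.0007
gripper_force: 1.2
```

Emit:
arm_command([
  [0.3,2.6,0,0,0,1],
  [0.3,2.6,0,0,0,1],
  [0.3,2.6,0,0,0,1],
])

```text
t: 18.32
eef_pos: [0.5677, 0.1616, 0.2237]
ee_rot: [180.0, 0.0, 61.6]
wrist_force: [-1.2, 3.2, 0.1]
gripper_width: 0.0006
gripper_force: 1.2
```

Emit:
arm_command([
  [0.3,2.6,0,0,0,1],
  [0.3,2.6,0,0,0,1],
  [0.3,2.6,0,0,0,1],
])

```text
t: 18.7
eef_pos: [0.5749, 0.1585, 0.2237]
ee_rot: [180.0, 0.0, 58.6]
wrist_force: [0.3, 2.7, 1.1]
gripper_width: 0.0007
gripper_force: 1.2
```

Emit:
arm_command([
  [0.3,2.6,0,0,0,1],
  [0.3,2.6,0,0,0,1],
])

```text
t: 18.95
eef_pos: [0.5796, 0.1563, 0.2237]
ee_rot: [180.0, 0.0, 56.6]
wrist_force: [-1.8, 2.8, 0.6]
gripper_width: 0.0003
gripper_force: 1.2
```

```bash
python3 - <<'E'
from rows import *
s=observe(); print(s["eef_pos"],s["wrist_force"],s["joints"])
c=capture("scene"); save(c,"push2.png",(200,130,330,225),6)
E
```

```text
[0.57959961 0.15632056 0.2236733 ] [-1.75003498  2.79996704  0.60784411] [-54.58627533  38.81598037  45.71961595 111.56815763 -38.51940913
  46.09909683 -20.49894058]
```

View pics/push2.png

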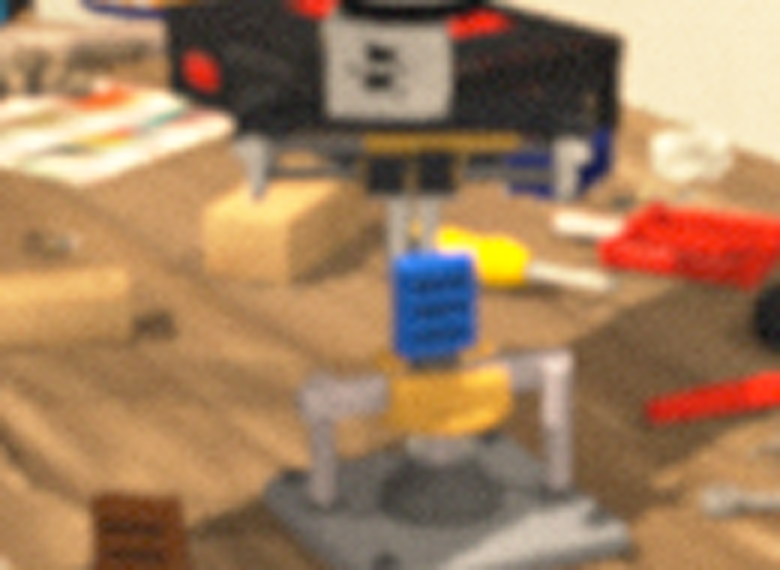

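The key hasn't moved since the last picture, so the adjuster is held. I'll push on to the hard stop.

Emit:
arm_command([
  [0.3,2.6,0,0,0,1],
  [0.3,2.6,0,0,0,1],
])

```text
t: 19.25
eef_pos: [0.5842, 0.1539, 0.2237]
ee_rot: [-180.0, 0.0, 54.6]
wrist_force: [-1.0, 2.1, 0.8]
gripper_width: 0.0003
gripper_force: 1.2
```

Emit:
arm_command([
  [0.3,2.6,0,0,0,1],
  [0.3,2.6,0,0,0,1],
])

```text
t: 19.5
eef_pos: [0.5888, 0.1513, 0.2237]
ee_rot: [-180.0, 0.0, 52.6]
wrist_force: [-0.6, 2.2, 0.2]
gripper_width: 0.0005
gripper_force: 1.2
```

Emit:
arm_command([
  [0.3,2.6,0,0,0,1],
  [0,0,0,0,0,0],
])

```text
t: 19.75
eef_pos: [0.5911, 0.1498, 0.2237]
ee_rot: [180.0, 0.0, 51.6]
wrist_force: [0.1, 1.5, 0.1]
gripper_width: 0.0007
gripper_force: 0.6
```

Emit:
arm_command([
  [0.3,2.6,0,0,0,1],
  [0.3,2.6,0,0,0,1],
])

```text
t: 20.0
eef_pos: [0.5954, 0.1472, 0.2237]
ee_rot: [-180.0, 0.0, 49.6]
wrist_force: [-1.3, 0.8, 1.3]
gripper_width: 0.0006
gripper_force: 1.2
```

Emit:
arm_command([
  [0.3,2.6,0,0,0,1],
  [0,0,0,0,0,0],
])

```text
t: 20.25
eef_pos: [0.5977, 0.1456, 0.2237]
ee_rot: [180.0, 0.0, 48.6]
wrist_force: [-0.5, 1.0, -0.5]
gripper_width: 0.0004
gripper_force: 0.6
```

Emit:
arm_command([
  [0.3,2.6,0,0,0,1],
  [0,0,0,0,0,0],
])

```text
t: 20.5
eef_pos: [0.5998, 0.1442, 0.2237]
ee_rot: [180.0, 0.0, 47.6]
wrist_force: [-0.4, 1.2, -1.1]
gripper_width: 0.0007
gripper_force: 0.6
```

Emit:
arm_command([
  [0.3,2.6,0,0,0,1],
  [0,0,0,0,0,0],
])

```text
t: 20.75
eef_pos: [0.6019, 0.1426, 0.2237]
ee_rot: [180.0, 0.0, 46.6]
wrist_force: [-1.3, 0.9, -0.5]
gripper_width: 0.0003
gripper_force: 0.6
```

Emit:
arm_command([
  [0.3,2.6,0,0,0,1],
  [0,0,0,0,0,0],
])

```text
t: 21.0
eef_pos: [0.6038, 0.1413, 0.2236]
ee_rot: [-180.0, 0.0, 45.6]
wrist_force: [-3.0, 3.2, 3.1]
gripper_width: 0.0006
gripper_force: 2.3
```

Emit:
arm_command([
  [0.3,2.6,0,0,0,1],
  [0,0,0,0,0,0],
])

```text
t: 21.25
eef_pos: [0.6054, 0.1402, 0.2235]
ee_rot: [-179.9, 0.0, 44.7]
wrist_force: [-7.8, 5.7, 5.3]
gripper_width: 0.0006
gripper_force: 5.1
```

The force has risen to about 10 N, so the nut is up hard. I'll back off along the tool's -y and lift.

Emit:
arm_command([
  [0,-3,0,0,0,0],
  [0,-7,0,0,0,0],
  [0,-10,0,0,0,0],
  [0,-10,0,0,0,0],
  [0,0,-30,0,0,0],
  [0,0,-50,0,0,0],
  [0,0,-50,0,0,0],
  [0,0,-40,0,0,0],
  [0,40,0,0,0,0],
  [0,0,0,0,0,0],
])

```text
t: 22.5
eef_pos: [0.6136, 0.1309, 0.3943]
ee_rot: [179.9, -0.1, 44.5]
wrist_force: [-0.4, 0.5, -0.4]
gripper_width: 0.0001
gripper_force: 0.0
```

```bash
python3 - <<'E'
from rows import *
c=capture("scene"); a=cv2.resize(c["pixels"][135:220,225:325,::-1],None,fx=4,fy=4,interpolation=cv2.INTER_CUBIC)
for d in pinpoint("scene","blue_key_grip")[:4]: print(d["p"],d["centre"])
c=capture("top"); b=cv2.resize(c["pixels"][135:220,180:280,::-1],None,fx=4,fy=4,interpolation=cv2.INTER_CUBIC)
cv2.imwrite("pics/fin.png",np.hstack([a,b]))
E
```

```text
0.92 [273.5, 179.8]
0.9 [270.7, 259.4]
0.56 [225.9, 221.2]
```

View pics/fin.png

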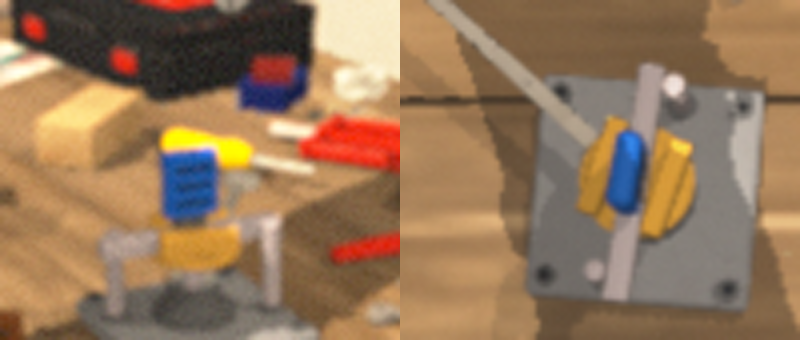

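The key is seated and leaning on both posts (top crop, about (635,180)). The adjuster is turned only about 15°, the spanner points to the upper left, and the arm is clear. Handing in.

```bash
python3 -c "
from plant import *
print(sign_off())"
```

```text
the job is handed in; nothing more can be done
None
```

The job is handed in: the blue T-key is seated in the slot and braced on both posts, the locknut was swung clockwise until it came up hard (about 10 N at the push point), and the adjuster gave only about 15°; the hand-in returned no verdict.

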